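Clamp the glued picture frame in the jig

ROBOT

A 6-joint arm with a two-finger parallel gripper is mounted at the origin on the work surface. World frame = base frame: x ahead of the robot, y to its left, z up, the work surface at z = 0. Lengths are in m, angles in rad, forces in N, time in s.
With the tool pointing down it reaches from about 0.3 to 0.85 m from the base axis. Payload 5.4 kg.
Tool frame: the origin (TCP) lies on the centre line of the jaws, within the pads' length; the fingertips stand 17 mm ahead of it and the grasp point (between the pads) lies 2 mm behind it; z points along the fingers, y is the line along which they close (so a half turn about z gives the same grasp; the last joint's range is limited). The gripper opens to 85 mm and grips with 20 to 120 N. Pads are 22 mm wide; open, the fingers measure 114 mm over their backs; the gripper's body (76 mm by 85 mm) begins 54 mm behind the grasp point. The pads swing forward as they close: fully open they stand 13 mm farther back than shut.
Start: joints at [-1.376, 0.158, 1.597, -0, 1.386, -0.21], TCP at [0.226, -0.529, 0.248] pointing down, gripper open.
Joint ranges: [-2.91, 2.91], [-0.94, 2.29], [0.18, 2.7], [-1.29, 4.43], [0.17, 2.64], [-3, 3]. Speed limits (rad/s): [2.57, 2.57, 3.14, 3.14, 3.14, 3.14].

INTERFACE

Orientations are given as a unit quaternion [w, x, y, z].
In Python, from workcell import ctrl, viewer, models gives the robot as it stands.
- The arm moves only by the tool send_rows, never from a script. Its argument "moves" is a list that holds one entry, the list of rows, each a list of 5 numbers: the gripper command: -1 is fully open, 1 is shut, values between are in proportion, then the shift along the tool's x, y, z each as a share of 0.2 m, from -1 to 1, then the turn about the tool's z as a share of pi/2 rad, from -1 to 1. A call has 1 to 12 rows; each row is the pose to reach, as a shift and turn from the pose commanded when the call began, along the tool's axes at that moment; what a row does not reach only later rows make up. A row lasts 1/8 s, in which the tool goes at most 62.5 mm and 10.7 degrees, less where a joint would pass 70% of its speed; a pose out of reach is approached as far as the arm can. A call with a number of a shift or a turn outside -1 to 1 is refused whole. A call with a gripper value outside its range is refused whole. The fingers move at their own pace and stop on an object; the grip force is fixed at half the most. Time passes only in rows, so rows that repeat a pose let the fingers close. It gives the time, the measured TCP pose, the force, the opening and the grip force at its end, in the units of the state.
- ctrl.get_state(): the state, without advancing time (a new reading comes with each control period).
- viewer.snapshot(name): name is "side" or "top" or "wrist"; returns the picture (480x640x3 uint8, red, green, blue); there is no depth.
- viewer.camera_params(name): a dict with "intrinsics" (3x3 intrinsics, pixels), "distortion" ([k1, k2, p1, p2, k3] as OpenCV has them; the pictures are not rectified), "R" (3x3) and "t" (3): a world point X has camera coordinates R X + t. Camera axes: x right, y down, z forward; pixel columns grow to the right and rows downward; lengths in m; the calibration is good to about 2 mm. A picture is of the moment at which its call begins: read the wrist's pose just before it. camera_params takes no time and is no camera call; for the wrist camera it gives the pose at the moment of the call.
- ctrl.sign_off(): hands the job in; it is judged then, once.
Trained networks look in the newest picture that a camera, given by its name, has taken for a name from the list of things; names that differ only in an ending like _2 or _b are one class to them, and where a whole thing is asked for, a point or a joint stands for the part that bears it (a point fixed in the world has none). Each returns a list of dicts, best first, with "score" (0 to 1); they miss things now and then, are a little off and sometimes report something else, mostly with a low value. They report only what shows in the picture. A call takes as long as a camera call.
- models.boxes_of(thing, camera): "xy" ([column, row] in pixels, amid what is visible of it).
- models.outline_of(thing, camera): "pixels" (480x640 bool, what is visible of it) and "xy" ([column, row] in pixels, amid what is visible of it).
The state is a dict: "clock": time; "qpos": joint angles; "joint_vel": joint speeds; "tau": joint torques, N m; "ee_pos": TCP position; "ee_rot": TCP orientation; "ft_force": force on the tool from outside, world axes, zero at the start; "ft_torque": the same for the moment, N m; "grip_width": opening from 0.0 (shut) to 1.0 (fully open); "grip_force": force on a finger pad.
Only numpy, scipy, OpenCV 4.12 (cv2) and the standard library are available. Lean on these libraries where they do the work, as an engineer would, in place of code of your own. Each camera call takes 0.05 s, during which the arm holds its last target. There are 200 camera calls.

TASK

The picture frame has just been glued and lies in its jig, but only one of its two swing clamps is closed. With light pushes of the fingers, gripping nothing, swing the open clamp's strap over the frame until it meets its stop, then push its red cam lever fully down so that the rubber foot clamps the frame. Do not lift or shift the frame, leave the other clamp closed, and leave everything else where it stands.

Things in the scene. Friction and masses are not known exactly. Their poses are not given: they have to be found in the camera images.
- jig: plywood glue-up jig, board 340 (x) x 380 (y) x 18 mm thick, fixed to the table. Origin: centre of its underside, on the table. Its x axis points away from the robot side to the far fence. A 30 mm high fence stands on its far (+x) side and one on its +y side; the two swing clamps are screwed down along its near edge, 90 mm either side of its middle line. Which of the two places has the open clamp varies.
- frame: loose picture frame in the jig: mahogany-red border rails 40 mm wide and 18 mm high round a pale panel 10 mm thick, 180 (x) x 280 (y) mm in all, about 0.5 kg. Origin: centre of its underside, 18 mm above the table (so the rails' top is 36 mm above the table). Its near rail is the one the clamps hold down.
- open_strap (a joint): swing of the open clamp's strap about its upright stud, rad. 0 = straight along the jig's +x, across the frame's near rail and against its stop; positive = swung counter-clockwise seen from above, towards the jig's +y side (1.57 = along the jig's +y); limit 1.95. Starts between 1.2 and 1.9. Stiff hinge (0.08 N m of friction) that stays where it is left.
- open_lever (a joint): angle of the open clamp's cam lever, rad. 0 = upright, growing as its knob goes over and down on the side of the stud away from the strap's foot; 1.45 = fully down, against its stop, nearly level and clamped. Starts 0 to 0.25, stays where it is left (0.28 N m of friction, 0.35 N m near the bottom). It turns round the stud with the strap, always in the strap's upright plane. On its way down it lowers the strap by 7.5 mm.
- open_stud (a point): point on the open clamp's stud axis, 50 mm above the table, at the top of its steel block (44 x 40 mm, on a 60 x 60 mm base plate).
- open_nose (a point): point in the open clamp's strap, in the middle of its thickness, above its foot, 95 mm from the stud axis. The strap is a flat bright-metal bar 22 mm wide and 10 mm thick, 56 to 66 mm above the table with the lever upright; it ends 15 mm beyond this point and 26 mm behind the stud. A screw and nut stand up to 14 mm above it here.
- open_pivot (a point): pivot of the open clamp's cam lever, on the stud axis, 80 mm above the table.
- open_knob (a point): centre of the 20 mm ball at the end of the open clamp's cam lever, 99 mm from the pivot. The lever is a round bar: steel, 12 mm thick, up to 45 mm from the pivot, then a red grip, 16 mm thick. Fully down the ball's centre is 92 mm above the table.
- open_foot: black rubber foot of the open clamp, 18 mm across, under the strap 95 mm from the stud. Origin: in the strap's underside; the foot's own underside is 16.5 mm below it and passes 2 to 3.5 mm above the frame's rail while the lever is up. Springy (about 3 N per mm): some 9 N on the rail when clamped.
- locked_strap (a joint): strap swing of the other, closed clamp, as joint open_strap; it stands at 0 and must stay.
- locked_lever (a joint): cam lever of the other, closed clamp, as joint open_lever; it stands fully down at 1.45 and must stay.
- locked_foot: rubber foot of the closed clamp, as body open_foot, pressing on the frame.
- pencil: loose yellow flat carpenter's pencil, 171 x 14 x 7 mm, lying along the frame on its panel. Origin: middle of its underside.
- glue: white glue bottle with orange cap, 54 mm across, 165 mm tall, standing on the table at the jig's -y side. Origin: centre of its underside.
- tub: empty clear plastic tub, 90 mm across, 85 mm tall, on the table at the jig's -y side, nearer the robot than the glue bottle. Origin: centre of its underside.
- square: try square lying on the table at the jig's +y side, wooden stock 120 mm, steel blade 170 mm. Origin: underside of the stock's middle.
- brush: brush lying on the table between the robot and the jig. Origin: its underside.
- slat: loose mahogany-red slat, 300 x 30 x 8 mm, lying on the table along the jig's near edge. Origin: centre of its underside.

How it is judged:
By the outcome, as a careful person would: the job done as asked, in the order asked, and still so for the second after the job is handed in, with the robot touching nothing.
It also fails if it takes over 48 s, if anything falls off the work surface, if the arm or the gripper's body presses on something with over 40 N, if the wrist force passes 120 N, or if a joint passes its speed limit or range.

## Working session

There is one attempt and no reset: what is moved stays moved. The work goes in short steps, Python scripts to look and compute and a tool call to move; the robot and the scene stay as the last step left them, time stands still between calls to the robot, and variables do not carry over. Pictures are saved under pics/ and viewed, at most 10 in all, crops included, and the job is handed in when it is done.

Besides the shell and the picture viewer there is one more tool, called after ">>>" by a JSON object that holds its "name" and its "arguments". send_rows: Moves the arm, as the interface text tells. Shift numbers are shares of 0.2 m and turn numbers shares of pi/2 rad, none past 1 either way. Its arguments: {"type":"object","properties":{"moves":{"type":"array","items":{"type":"array","items":{"type":"array","items":{"type":"number","minimum":-1,"maximum":1}}}}},"required":["moves"]}

```bash
mkdir -p pics
cat > h.py <<'E'
import numpy as np, cv2
from workcell import ctrl, viewer, models
def ray(cam,px):
    p=viewer.camera_params(cam);K=np.array(p["intrinsics"]);D=np.array(p["distortion"]);R=np.array(p["R"]);t=np.array(p["t"])
    u=cv2.undistortPoints(np.array([[px]],float),K,D)[0,0]
    return -R.T@t, R.T@np.array([u[0],u[1],1])
def at_z(cam,px,z):
    o,d=ray(cam,px); return o+d*(z-o[2])/d[2]
def proj(cam,X):
    p=viewer.camera_params(cam)
    r=cv2.projectPoints(np.atleast_2d(np.array(X,float)),cv2.Rodrigues(np.array(p["R"]))[0],np.array(p["t"]),np.array(p["intrinsics"]),np.array(p["distortion"]))[0]
    return r[:,0]
def tri(a,b):
    (o1,d1),(o2,d2)=ray(*a),ray(*b)
    d1=d1/np.linalg.norm(d1);d2=d2/np.linalg.norm(d2)
    s=np.linalg.lstsq(np.c_[d1,-d2],o2-o1,rcond=None)[0]
    p,q=o1+s[0]*d1,o2+s[1]*d2
    return (p+q)/2,np.linalg.norm(p-q)
def save(cam,name):
    im=viewer.snapshot(cam);cv2.imwrite("pics/"+name,im[:,:,::-1]);return im
E
python3 - <<'E'
from h import *
np.set_printoptions(precision=3,suppress=True)
a=save("top","t1.png");b=save("side","s1.png")
Z=dict(jig=.018,frame=.036,open_stud=.05,open_nose=.061,open_pivot=.08,open_knob=.17,open_foot=.05,locked_foot=.05,glue=.1,tub=.05,slat=.008,brush=.01,square=.01,pencil=.03)
for n in Z:
    r=models.boxes_of(n,"top")[:2]; q=models.boxes_of(n,"side")[:2]
    print(n,[(np.round(x["xy"]),round(x["score"],2),at_z("top",x["xy"],Z[n])) for x in r],[(np.round(x["xy"]),round(x["score"],2)) for x in q])
    if r and q: print("   tri",tri(("top",r[0]["xy"]),("side",q[0]["xy"])))
s=ctrl.get_state();print(s["clock"],s["ee_pos"],s["ee_rot"])
E
```

```text
jig [(array([300., 217.]), 0.72, array([0.623, 0.076, 0.018]))] [(array([262., 274.]), 0.77)]
   tri (array([ 0.649,  0.09 , -0.051]), np.float64(0.035378673283750946))
frame [(array([297., 172.]), 0.72, array([0.716, 0.08 , 0.036]))] [(array([244., 238.]), 0.73), (array([324., 300.]), 0.7)]
   tri (array([0.722, 0.084, 0.033]), np.float64(0.012494769887169301))
open_stud [(array([234., 250.]), 0.67, array([0.553, 0.212, 0.05 ])), (array([302., 162.]), 0.3, array([0.735, 0.068, 0.05 ]))] [(array([268., 300.]), 0.61)]
   tri (array([0.544, 0.202, 0.084]), np.float64(0.012446802991751452))
open_nose [(array([227., 246.]), 0.8, array([0.559, 0.223, 0.061]))] [(array([250., 310.]), 0.73)]
   tri (array([0.563, 0.228, 0.051]), np.float64(0.007649601855547119))
open_pivot [(array([252., 246.]), 0.69, array([0.556, 0.169, 0.08 ]))] [(array([272., 271.]), 0.54)]
   tri (array([0.552, 0.162, 0.136]), np.float64(0.005357388957253562))
open_knob [(array([252., 245.]), 0.55, array([0.548, 0.155, 0.17 ]))] [(array([273., 271.]), 0.71)]
   tri (array([0.553, 0.161, 0.136]), np.float64(0.0025068256
[... 516 characters left out ...]
[(array([321., 301.]), 0.55)]
   tri (array([0.482, 0.088, 0.001]), np.float64(0.0009299235423820232))
brush [(array([335., 318.]), 0.81, array([0.407, 0.006, 0.01 ]))] [(array([374., 297.]), 0.96), (array([218., 342.]), 0.34)]
   tri (array([ 0.401,  0.003, -0.002]), np.float64(0.011041176605661299))
square [(array([194., 230.]), 0.87, array([0.601, 0.307, 0.01 ]))] [(array([219., 340.]), 0.83)]
   tri (array([ 0.599,  0.31 , -0.009]), np.float64(0.00988475312524305))
pencil [(array([302., 162.]), 0.67, array([0.74 , 0.069, 0.03 ]))] [(array([246., 234.]), 0.95)]
   tri (array([0.742, 0.069, 0.021]), np.float64(0.0026670354245428587))
1.5 [ 0.226 -0.529  0.248] [-0.     0.98   0.201 -0.   ]
```

View pics/t1.png

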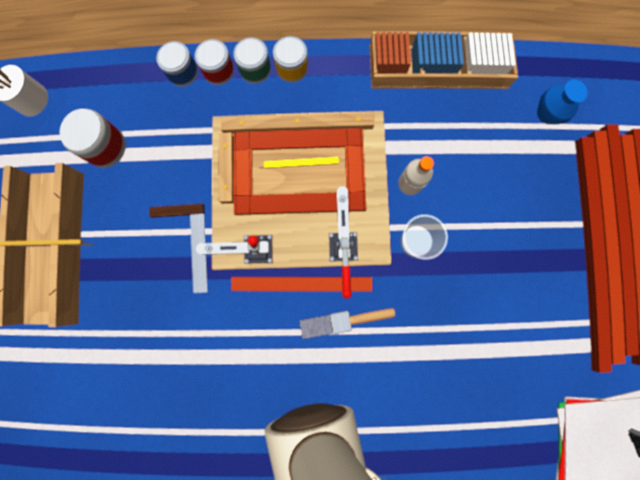

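View pics/s1.png

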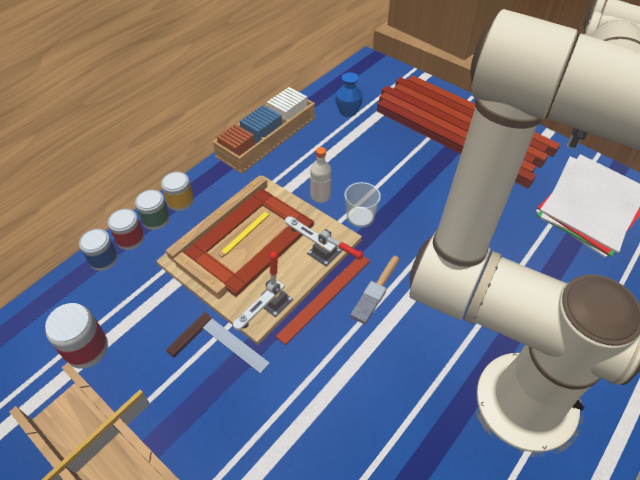

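Top view: the open clamp is the left (+y) one, with its stud near (258,249), strap to (200,248) and red knob at (253,242). The locked one is at (343,246). The side view agrees.

Run:
```python
from h import *
np.set_printoptions(precision=3,suppress=True)
c=[at_z("top",p,.018) for p in [(212,117),(384,112),(390,264),(213,270)]]
print(c, np.mean(c,0))
print("stud",at_z("top",(258,249),.05),"nose end",at_z("top",(199,248),.061),"locked knob",at_z("top",(347,294),.092),"lockend",at_z("top",(342,190),.055))
for cam in("top",):
    p=viewer.camera_params(cam);print(-np.array(p["R"]).T@p["t"])
p=viewer.camera_params("wrist");R=np.array(p["R"]);print(-R.T@p["t"]-ctrl.get_state()["ee_pos"],R)
```

```text
[array([0.853, 0.269, 0.018]), array([ 0.855, -0.114,  0.018]), array([ 0.519, -0.113,  0.018]), array([0.513, 0.262, 0.018])] [0.685 0.076 0.018]
stud [0.553 0.161 0.05 ] nose end [0.556 0.281 0.061] locked knob [ 0.458 -0.016  0.092] lockend [ 0.672 -0.014  0.055]
[0.464 0.033 0.976]
[0.07  0.029 0.127] [[ 0.394 -0.919  0.001]
 [-0.878 -0.376  0.297]
 [-0.272 -0.118 -0.955]]
```

>>> {"name": "send_rows", "arguments": {"moves": [[[1,0.97,-0.9,-0.15,-0.74],[1,0.97,-0.9,-0.15,-0.74],[1,0.97,-0.9,-0.15,-0.74],[1,0.97,-0.9,-0.15,-0.74],[1,0.97,-0.9,-0.15,-0.74],[1,0.97,-0.9,-0.15,-0.74],[1,0.97,-0.9,-0.15,-0.74]]]}}

```text
clock: 2.38
ee_pos: [0.334, -0.2865, 0.2785]
ee_rot: [0.0, 0.708, 0.706, -0.0]
ft_force: [0.3, -0.4, 0.2]
grip_width: 0.0
grip_force: 0.0
```

>>> {"name": "send_rows", "arguments": {"moves": [[[1,1,0.4,0,0],[1,1,0.4,0,0],[1,1,0.4,0,0],[1,1,0.4,0,0]]]}}

```text
clock: 2.88
ee_pos: [0.4151, -0.0847, 0.2784]
ee_rot: [0.0, 0.709, 0.706, 0.0]
ft_force: [-0.2, 0.2, -0.5]
grip_width: -0.005
grip_force: 0.0
```

>>> {"name": "send_rows", "arguments": {"moves": [[[1,1,0.5,0,0],[1,1,0.5,0,0],[1,1,0.5,0,0],[1,1,0.5,0,0],[1,1,0.5,0,0]]]}}

```text
clock: 3.5
ee_pos: [0.5157, 0.1142, 0.2778]
ee_rot: [-0.0, 0.708, 0.706, -0.0]
ft_force: [0.0, -0.5, 0.6]
grip_width: 0.004
grip_force: 0.0
```

Run:
```python
from h import *
np.set_printoptions(precision=3,suppress=True)
s=ctrl.get_state();print(s["clock"],s["ee_pos"],s["qpos"])
save("wrist","w1.png")
for n,z in dict(open_stud=.05,open_nose=.061,open_pivot=.08,open_knob=.175,open_foot=.05,open_strap=.061).items():
    print(n,[(np.round(x["xy"]),round(x["score"],2),at_z("wrist",x["xy"],z)) for x in models.boxes_of(n,"wrist")[:2]])
```

```text
3.5 [0.516 0.114 0.278] [-0.011  0.018  1.689  0.     1.436 -0.008]
open_stud [(array([367., 124.]), 0.71, array([0.561, 0.196, 0.05 ]))]
open_nose [(array([366.,  83.]), 0.88, array([0.558, 0.229, 0.061]))]
open_pivot [(array([376., 187.]), 0.82, array([0.567, 0.141, 0.08 ]))]
open_knob [(array([376., 182.]), 0.55, array([0.552, 0.158, 0.175]))]
open_foot []
open_strap [(array([370., 118.]), 0.89, array([0.563, 0.2  , 0.061]))]
```

View pics/w1.png

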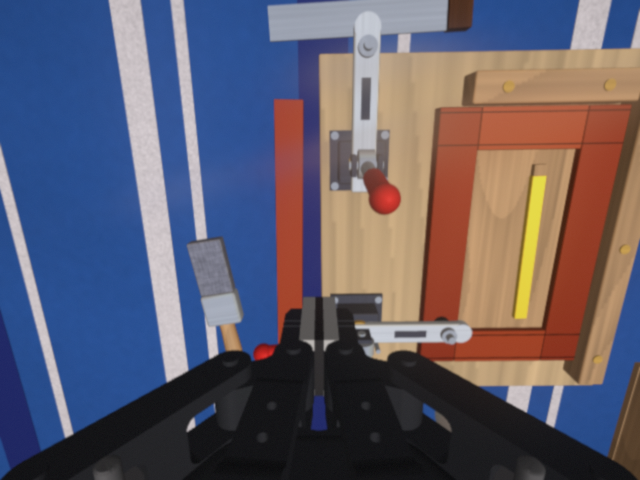

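Run:
```python
from h import *
np.set_printoptions(precision=3,suppress=True)
W=lambda p,z:print(p,z,at_z("wrist",p,z))
W((368,45),.078);W((367,12),.066);W((360,160),.022);W((331,131),.022);W((389,131),.022);W((331,190),.022);W((385,199),.178)
W((465,332),.057);W((320,54),.018);W((320,380),.018);W((437,108),.036);W((422,358),.036)
W((355,140),.061);W((379,140),.061);W((356,60),.061);W((379,60),.061)
```

```text
(368, 45) 0.078 [0.556 0.255 0.078]
(367, 12) 0.066 [0.556 0.281 0.066]
(360, 160) 0.022 [0.559 0.161 0.022]
(331, 131) 0.022 [0.529 0.189 0.022]
(389, 131) 0.022 [0.587 0.189 0.022]
(331, 190) 0.022 [0.529 0.13  0.022]
(385, 199) 0.178 [0.558 0.147 0.178]
(465, 332) 0.057 [ 0.674 -0.019  0.057]
(320, 54) 0.018 [0.518 0.26  0.018]
(320, 380) 0.018 [ 0.516 -0.11   0.018]
(437, 108) 0.036 [0.629 0.21  0.036]
(422, 358) 0.036 [ 0.637 -0.066  0.036]
(355, 140) 0.061 [0.549 0.181 0.061]
(379, 140) 0.061 [0.571 0.181 0.061]
(356, 60) 0.061 [0.549 0.247 0.061]
(379, 60) 0.061 [0.568 0.247 0.061]
```

>>> {"name": "send_rows", "arguments": {"moves": [[[1,0.65,-0.07,0,0],[1,0.65,-0.07,0,0],[1,0.65,-0.07,0.1,0],[1,0.65,-0.07,0.4,0],[1,0.65,-0.07,0.7,0],[1,0.65,-0.07,0.9,0],[1,0.65,-0.07,0.9,0]]]}}

```text
clock: 4.72
ee_pos: [0.499, 0.2414, 0.0951]
ee_rot: [-0.002, 0.709, 0.705, -0.003]
ft_force: [0.2, 0.1, 1.4]
grip_width: 0.002
grip_force: 0.0
```

Run:
```python
from h import *
np.set_printoptions(precision=4,suppress=True)
s=ctrl.get_state();p=s["ee_pos"];print(s["clock"],p)
im=viewer.snapshot("side")
for dz in(.017,.030):
    print(proj("side",[p-[0,0,dz]]))
u=proj("side",[p])[0].astype(int)
x0,y0=u-[70,50]
cv2.imwrite("pics/s2.png",cv2.resize(im[y0:y0+120,x0:x0+160,::-1],None,fx=5,fy=5,interpolation=cv2.INTER_CUBIC));print(x0,y0)
w=viewer.snapshot("wrist");cv2.imwrite("pics/w2.png",w[:,:,::-1])
```

```text
4.725 [0.499  0.2414 0.0951]
[[267.9238 325.0118]]
[[268.3637 328.074 ]]
197 270
```

View pics/s2.png

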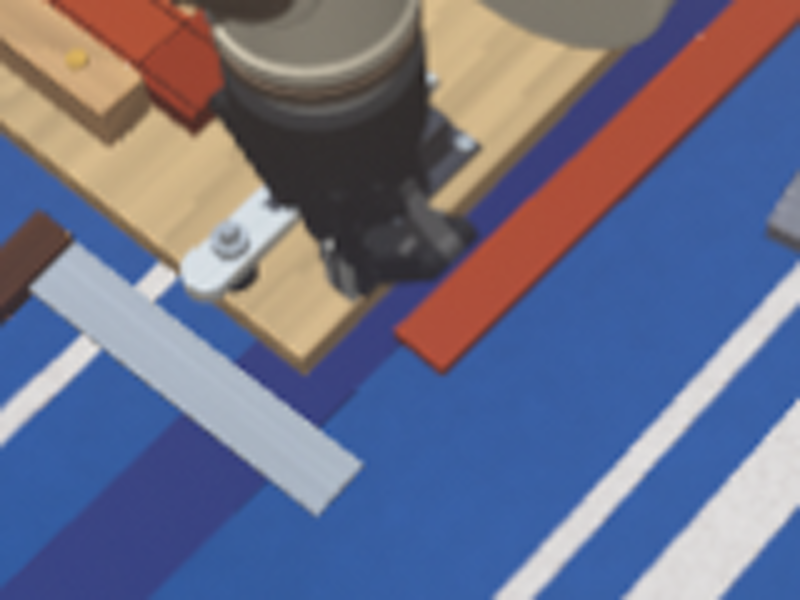

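View pics/w2.png

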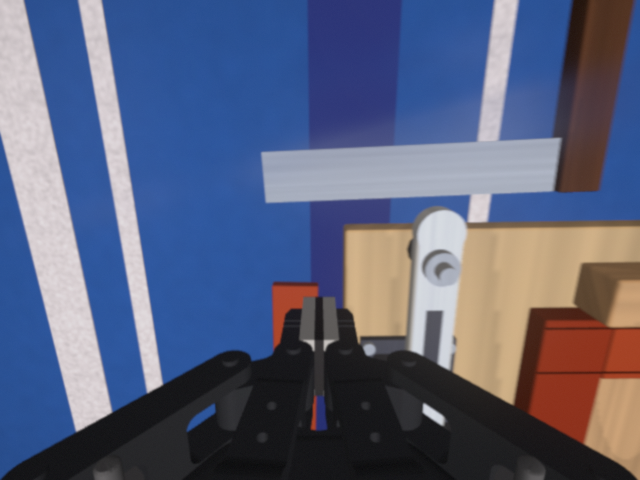

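The crop shows the shut fingertip at about (266,328) full-frame, which matches the 17 mm tip offset. The strap screw is in clear view beyond it, and a knuckle sits at about (287,322). I'll check the knuckle height next.

Run:
```python
from h import *
np.set_printoptions(precision=4,suppress=True)
p=ctrl.get_state()["ee_pos"]
for k in(.02,.03,.04,.05):
  for h in(-.01,.0,.02,.04): print(k,h,proj("side",[p+[-k,0,h]])[0])
p=np.array(p)
# wrist: pad edge cols 300..338 row 300
for h in (-.017,0): print(proj("wrist",[p+[a,b,h] for a in(-.012,.012) for b in (-.011,.011)]))
```

```text
0.02 -0.01 [272.9084 327.034 ]
0.02 0.0 [272.5958 324.6175]
0.02 0.02 [271.9573 319.6745]
0.02 0.04 [271.3    314.5797]
0.03 -0.01 [276.516  329.8391]
0.03 0.0 [276.2289 327.4348]
0.03 0.02 [275.6421 322.5165]
0.03 0.04 [275.038  317.4462]
0.04 -0.01 [280.1512 332.6635]
0.04 0.0 [279.8898 330.2719]
0.04 0.02 [279.3557 325.3787]
0.04 0.04 [278.8058 320.3337]
0.05 -0.01 [283.8138 335.5074]
0.05 0.0 [283.5787 333.1286]
0.05 0.02 [283.0982 328.2614]
0.05 0.04 [282.6034 323.2423]
[[290.2294 335.1838]
 [288.8313 290.076 ]
 [343.7271 334.923 ]
 [344.5488 289.8095]]
[[287.1554 357.5083]
 [285.4561 308.1806]
 [346.6001 357.2157]
 [347.6471 307.8808]]
```

>>> {"name": "send_rows", "arguments": {"moves": [[[1,0,0,0.13,0],[1,0,0.08,0.13,0],[1,0,0.18,0.13,0],[1,0.01,0.25,0.13,0],[1,0.015,0.32,0.13,0],[1,0,0.4,0.13,0],[1,-0.025,0.47,0.13,0],[1,-0.07,0.55,0.13,0],[1,-0.13,0.61,0.13,0],[1,-0.18,0.65,0.13,0],[1,-0.18,0.65,0.13,0]]]}}

```text
clock: 6.2
ee_pos: [0.6325, 0.205, 0.0724]
ee_rot: [0.0, 0.709, 0.705, 0.0]
ft_force: [0.2, 0.5, 0.0]
grip_width: 0.003
grip_force: 0.0
```

Run:
```python
from h import *
np.set_printoptions(precision=4,suppress=True)
s=ctrl.get_state();print(s["clock"],s["ee_pos"],s["ft_force"])
w=viewer.snapshot("wrist");cv2.imwrite("pics/w3.png",w[:,:,::-1])
```

```text
6.2 [0.6325 0.205  0.0724] [0.1802 0.5367 0.022 ]
```

View pics/w3.png

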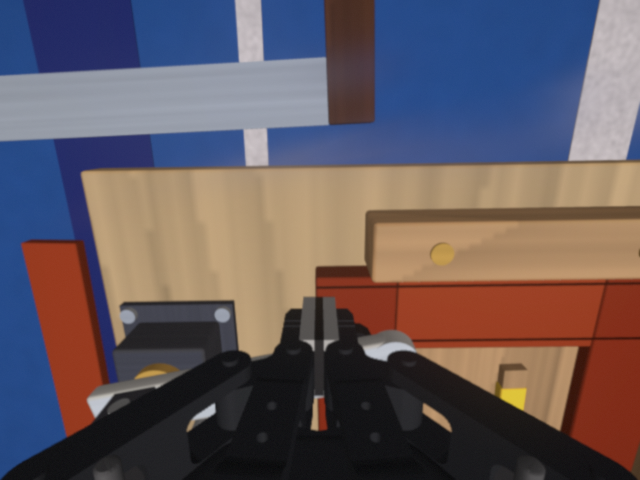

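The strap follows the finger: its end is at (390,345) and its tail at (120,395), so about 0.15 rad remains. I'll creep on to the stop.

>>> {"name": "send_rows", "arguments": {"moves": [[[1,-0.03,0.01,0,0],[1,-0.06,0.01,0,0],[1,-0.08,0.01,0,0],[1,-0.095,0.01,0,0],[1,-0.095,0.01,0,0]]]}}

```text
clock: 6.88
ee_pos: [0.6337, 0.1872, 0.0725]
ee_rot: [0.0, 0.708, 0.706, 0.0]
ft_force: [1.2, 0.1, 0.0]
grip_width: -0.001
grip_force: 0.5
```

>>> {"name": "send_rows", "arguments": {"moves": [[[1,-0.01,0,0,0],[1,-0.015,0,0,0],[1,-0.02,0,0,0],[1,-0.02,0,0,0]]]}}

```text
clock: 7.38
ee_pos: [0.6338, 0.1857, 0.0726]
ee_rot: [-0.001, 0.708, 0.706, 0.002]
ft_force: [1.4, 8.6, 0.5]
grip_width: 0.003
grip_force: 4.8
```

>>> {"name": "send_rows", "arguments": {"moves": [[[1,-0.007,0,0,0],[1,-0.012,0,0,0],[1,-0.012,0,0,0]]]}}

```text
clock: 7.75
ee_pos: [0.6338, 0.1849, 0.0728]
ee_rot: [-0.002, 0.708, 0.706, 0.003]
ft_force: [2.4, 15.0, -1.1]
grip_width: -0.003
grip_force: 7.3
```

Force is building to 15 N, so the strap is at its stop. I'll back off, rise, and go to the +x side of the lever.

>>> {"name": "send_rows", "arguments": {"moves": [[[1,0.1,0,0,0],[1,0.15,0,0,0],[1,0.15,0,-0.3,0],[1,0.15,0,-0.55,0],[1,0.1,0,-0.6,0],[1,-0.1,0,-0.6,0],[1,-0.11,-0.1,-0.6,0],[1,-0.11,-0.1,-0.6,0]]]}}

```text
clock: 8.75
ee_pos: [0.6121, 0.1582, 0.1909]
ee_rot: [-0.001, 0.709, 0.706, -0.001]
ft_force: [0.3, 0.9, -1.7]
grip_width: -0.001
grip_force: 0.0
```

Run:
```python
from h import *
np.set_printoptions(precision=4,suppress=True)
s=ctrl.get_state();p=s["ee_pos"];print(s["clock"],p,s["ft_force"])
im=viewer.snapshot("side");t=viewer.snapshot("top");viewer.snapshot("wrist")
c=im[200:350,180:360,::-1];d=t[140:290,170:350,::-1]
cv2.imwrite("pics/c4.png",cv2.resize(np.hstack([c,d]),(800,333),interpolation=cv2.INTER_CUBIC))
for cam in("side","top","wrist"):
  print(cam,[(x["xy"],x["score"]) for x in models.boxes_of("open_knob",cam)[:2]])
```

```text
8.75 [0.6121 0.1582 0.1909] [ 0.3238  0.8857 -1.6742]
side [([274.8, 272.8], 0.51)]
top []
wrist [([182.7, 285.5], 0.64)]
```

View pics/c4.png

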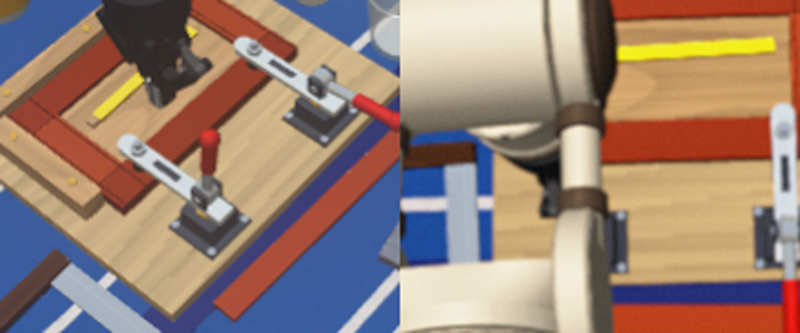

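The side crop shows the strap at its stop, parallel to the closed clamp's. The knob is upright at about (274,263) full-frame. Now I'll push the lever along its arc.

>>> {"name": "send_rows", "arguments": {"moves": [[[1,0.02,-0.1,0.04,0],[1,0.02,-0.18,0.043,0],[1,0.02,-0.23,0.043,0],[1,0.02,-0.29,0.048,0],[1,0.02,-0.355,0.063,0],[1,0.02,-0.41,0.087,0],[1,0.02,-0.47,0.12,0],[1,0.02,-0.52,0.16,0],[1,0.02,-0.56,0.2,0],[1,0.02,-0.56,0.2,0]]]}}

```text
clock: 10.3
ee_pos: [0.5002, 0.1633, 0.1512]
ee_rot: [-0.001, 0.708, 0.706, -0.001]
ft_force: [0.5, 0.5, 0.4]
grip_width: -0.003
grip_force: 0.1
```

Run:
```python
from h import *
np.set_printoptions(precision=4,suppress=True)
s=ctrl.get_state();p=s["ee_pos"];print(s["clock"],p,s["ft_force"])
im=viewer.snapshot("side");w=viewer.snapshot("wrist")
c=im[200:350,180:380,::-1]
cv2.imwrite("pics/c5.png",np.hstack([cv2.resize(c,(400,300)),cv2.resize(w[:,:,::-1],(400,300))]))
```

```text
10.3 [0.5002 0.1633 0.1512] [0.4623 0.4968 0.4214]
```

View pics/c5.png

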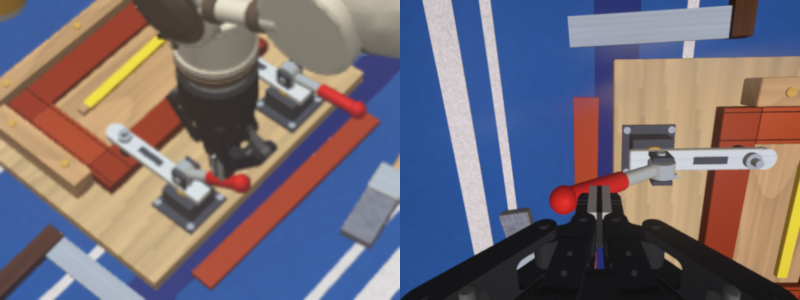

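The lever is well over, about 1 rad down, and following the finger. I'll continue down gently.

>>> {"name": "send_rows", "arguments": {"moves": [[[1,0,-0.025,0.04,0],[1,0,-0.045,0.08,0],[1,0,-0.06,0.11,0],[1,0,-0.075,0.14,0],[1,0,-0.08,0.16,0],[1,0,-0.08,0.16,0]]]}}

```text
clock: 11.15
ee_pos: [0.4852, 0.1633, 0.1198]
ee_rot: [-0.0, 0.708, 0.706, -0.0]
ft_force: [-0.2, 0.5, 1.1]
grip_width: 0.005
grip_force: 0.4
```

>>> {"name": "send_rows", "arguments": {"moves": [[[1,0,0,0.01,0],[1,0,0,0.02,0],[1,0,0,0.025,0],[1,0,0,0.025,0]]]}}

```text
clock: 11.65
ee_pos: [0.4853, 0.1634, 0.1151]
ee_rot: [-0.0, 0.708, 0.706, -0.0]
ft_force: [-0.5, 0.4, 2.8]
grip_width: -0.001
grip_force: 1.2
```

>>> {"name": "send_rows", "arguments": {"moves": [[[1,0,0,0.008,0],[1,0,0,0.015,0],[1,0,0,0.015,0]]]}}

```text
clock: 12.02
ee_pos: [0.4854, 0.1635, 0.1129]
ee_rot: [-0.0, 0.708, 0.706, -0.0]
ft_force: [-5.2, -1.3, 8.7]
grip_width: -0.001
grip_force: 4.2
```

>>> {"name": "send_rows", "arguments": {"moves": [[[1,0,0,0.006,0],[1,0,0,0.012,0],[1,0,0,0.012,0]]]}}

```text
clock: 12.4
ee_pos: [0.4853, 0.1635, 0.112]
ee_rot: [-0.0, 0.708, 0.706, -0.001]
ft_force: [-10.7, -0.9, 20.6]
grip_width: 0.004
grip_force: 9.6
```

Force climbs to 20 N with almost no travel, so the lever is at its stop. I'll lift straight off and check.

>>> {"name": "send_rows", "arguments": {"moves": [[[1,0,0,-0.05,0],[1,0,0,-0.3,0],[1,0,0,-0.6,0],[1,0,0,-0.9,0],[1,-0.3,-0.3,-0.9,0],[1,-0.5,-0.5,-0.9,0],[1,-0.7,-0.5,-0.9,0],[1,-0.7,-0.5,-0.9,0]]]}}

```text
clock: 13.4
ee_pos: [0.3847, 0.0211, 0.2898]
ee_rot: [0.001, 0.711, 0.704, 0.0]
ft_force: [0.5, -0.0, -0.1]
grip_width: 0.0
grip_force: 0.0
```

Run:
```python
from h import *
np.set_printoptions(precision=4,suppress=True)
s=ctrl.get_state();p=s["ee_pos"];print(s["clock"],p,s["ft_force"])
im=viewer.snapshot("side");w=viewer.snapshot("top")
cv2.imwrite("pics/c6.png",np.hstack([cv2.resize(im[200:350,180:380,::-1],(400,300),interpolation=2),cv2.resize(w[130:310,180:420,::-1],(400,300),interpolation=2)]))
for cam in("side","top"): print(cam,[(x["xy"],x["score"]) for x in models.boxes_of("open_knob",cam)[:3]], proj(cam,[[.459,.162,.092]]),proj(cam,[[.459,-.018,.092]]),[x["xy"] for x in models.boxes_of("pencil",cam)[:1]])
```

```text
13.4 [0.3847 0.0211 0.2898] [ 0.5167 -0.0372 -0.0553]
side [([289.9, 298.7], 0.86)] [[307.4253 307.0332]] [[359.5062 254.1674]] [[243.9, 233.1]]
top [([253.1, 274.5], 0.86)] [[255.0038 295.1989]] [[347.8043 293.4773]] [[305.3, 163.7]]
```

View pics/c6.png

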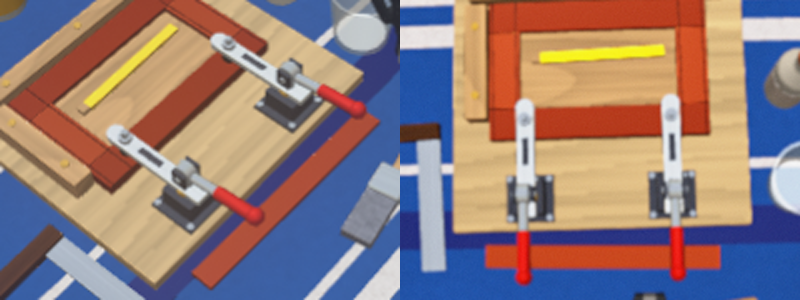

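Both clamps now look alike. The open clamp's knob is at about (309,308) in the side view, against a predicted (307,307), and the frame and pencil haven't moved. Handing in.

```bash
python3 -c "
from workcell import ctrl
print(ctrl.sign_off())"
```

```text
the job is handed in; nothing more can be done
None
```

The open clamp's strap is swung over the frame to its stop and its red lever is pushed fully down to its stop. In the last pictures the frame, the pencil and the other clamp look unmoved, and I handed the job in at about 13.5 s.

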